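# Hold a power-supply board down on a sprung test fixture

## Robot

A 7-joint arm with a two-finger parallel gripper is mounted at the origin on the work surface. World frame = base frame: x ahead of the robot, y to its left, z up, the work surface at z = 0. Lengths are in m, angles in rad, forces in N, time in s.
With the tool pointing down it reaches from about 0.4 to 0.9 m from the base axis. Payload 5.5 kg.
Tool frame: the origin (TCP) lies at the centre of the arm's flange, where the gripper is bolted on; the fingertips stand 178 mm ahead of it and the grasp point (between the pads) lies 159 mm ahead of it; z points along the fingers, y is the direction in which the jaws open and shut (so a half turn about z gives the same grasp; the last joint's range is limited). The gripper opens to 92 mm and grips with 3 to 60 N. Pads are 19 mm wide; open, the fingers measure 130 mm over their backs; the gripper's body (75 mm by 190 mm) begins 47 mm behind the grasp point.
Start: joints at [1.454, 0.501, -0.427, 1.55, 0.221, 1.138, -0.21], TCP at [0.241, -0.604, 0.405] pointing down, gripper open.
Joint ranges: [-2.88, 2.88], [-0.31, 2.03], [-1.54, 1.56], [0.2, 2.42], [-1.41, 4.55], [0.19, 2.02], [-2.57, 2.57]. Speed limits (rad/s): [2.57, 2.57, 3.14, 3.14, 3.14, 3.14, 3.14].

## Interface

Orientations are given as a rotation vector (axis times angle).
In Python, from plant import env, fingers, solver, read_camera, get_calibration, job, spot_in, pinpoint gives the robot as it stands. The module is installed in compiled form; this text tells all that it offers. Calls block until the motion is done:
- env.move_to(position, orientation): joint-space move of the TCP to a pose.
- env.move_linear(position, rotation=None, speed=0.15): straight line of the TCP; rotation=None keeps the orientation; speed is the mean speed in m/s.
- env.move_j(angles): joint-space move.
- fingers.move_gripper(opening): finger opening in m; the grip force is fixed at half the most; returns when the fingers have stopped.
- env.sleep(seconds).
- solver.ik(position, orientation): joint angles nearest the present ones, or None.
- env.observe(): the state.
- read_camera(name): name is "scene" or "top" or "wrist"; returns the picture (480x640x3 uint8, blue, green, red); there is no depth.
- get_calibration(name): a dict with "fx", "fy", "cx", "cy" (pixels), "k1" (the pictures are not rectified: a ray, as slopes to the right and down, at radius r is drawn at 1 + k1 r^2 times it, then the intrinsics apply), "R" (3x3) and "t" (3): a world point X has camera coordinates R X + t; the wrist camera has in their place "hand_eye" (4x4, takes a point from camera to tool coordinates, whose origin is the TCP and whose axes are the flange's). Camera axes: x right, y down, z forward; pixel columns grow to the right and rows downward; lengths in m; the calibration is good to about 2 mm. A picture is of the moment at which its call begins: read the wrist's pose just before it. get_calibration takes no time and is no camera call.
A pose or a line that the arm cannot do raises env.IKError and nothing moves.
- job.job_done(): hands the job in, once; it reports no verdict.
Trained networks look in the newest picture that a camera, given by its name, has taken for a name from the list of things; names that differ only in an ending like _2 or _b are one class to them, and where a whole thing is asked for, a point or a joint stands for the part that bears it (a point fixed in the world has none). Each returns a list of dicts, best first, with "score" (0 to 1); they miss things now and then, are a little off and sometimes report something else, mostly with a low value. They report only what shows in the picture. A call takes as long as a camera call. They do not tell look-alikes from the thing itself.
- spot_in(label, camera): "box" ([left, top, width, height] in pixels, round what is visible of it).
- pinpoint(label, camera): "at" ([row, column] in pixels: a listed point, or the origin of a listed thing).
The state is a dict: "time_s": time; "joint_positions": joint angles; "qvel": joint speeds; "joint_efforts": joint torques, N m; "position": TCP position; "tool_rot": TCP orientation; "contact_force": force on the tool from outside, world axes, zero at the start; "wrist_torque": the same for the moment, N m; "width": finger opening in m.
Only numpy, scipy, OpenCV 4.12 (cv2) and the standard library are available. Lean on these libraries where they do the work, as an engineer would, in place of code of your own. Each camera call takes 0.05 s, during which the arm holds its last target.

## Task

Pick up the power-supply board, set it squarely on the test fixture's sprung contact bed, inside the guide pins and with its terminal strip at the fixture's socket end. Press it down until it lands on the hard stop pillars, without forcing it, and finish while still holding it pressed down there with the fingers: do not let go. Leave the other things on the bench where they are.

Things in the scene. Friction and masses are not known exactly. Their poses are not given: they have to be found in the camera images.
- board: Loose power-supply board, about 200 g: green plate 120 (its x) x 76 (its y) x 4 mm thick, flat underneath. Origin: centre of the underside; z up. Near the -x edge a terminal strip 60 mm wide, 11 mm tall, beside it three capacitors at x = -35 mm, 22 mm tall; near the +x edge a black finned heatsink 56 mm wide, 24 mm tall. Starts component side up, yaw within 0.5 rad of 0.
- board_grip (a point): Top centre of the board's transformer, a block 36 (board x) x 30 (board y) x 30 mm tall at the middle of the board; this point is 34 mm above the board's origin. The place to grip, fingers closing along the board's y; the plate either side of it is clear (|x| under 25 mm, parts under 1.5 mm tall), so the fingertips can reach down to the plate.
- board_terminal_end (a point): On the board's underside, below the middle of the terminal strip: x = -52 mm in the board's frame.
- fixture: Test fixture, fixed: red-brown base, x -115 to +80, y -75 to +75 mm of its frame, top 36 mm above the bench. Origin: at bench height under the centre of the contact bed; z up. The board belongs with its origin over this origin and its x along this x. At x = -95, y = +-20 mm two round black sockets 16 mm wide, 12 mm tall: the socket end. Yaw within 0.35 rad of 0.
- fixture_pin (a point): Tip of one of six equal steel guide pins, 8 mm thick, that stand round the board's outline with 1.5 mm play to each edge: at (x, y) = (+-45, +-43.5) and (+-65.5, 0) mm of the fixture; straight up to 66 mm above the bench, then tapering to a 2 mm wide point at 73 mm, which leads the board in. This one is at (+65.5, 0).
- fixture_socket_end (a point): Point of the fixture at x = -52 mm, y = 0, 50 mm above the bench: where board_terminal_end belongs when the board is on the stops.
- stops: Four hard stop pillars, steel, 10 mm thick, fixed in the fixture at x = +-50, y = +-29 mm of its frame; flat tops 50 mm above the bench. Same origin and axes as the fixture. The board's underside lands on them. They are rigid: more than 60 N between board and pillars damages the board.
- bed (a joint): Contact bed, a 70 x 44 mm plate with rows of brass contacts between the pillars, sprung upwards. Value: how far it is pressed down, in m: 0 = up, top 60 mm above the bench; 0.010 = the board rests on the stops. The spring takes about 7 N to start moving and 13 N at the stops (600 N/m); the board's own weight does not move it.
- bed_top (a point): Centre of the contact bed's top face; moves down with it.
- display_board: Bystander: small circuit board 80 x 50 x 13 mm with a display. Origin: centre of the underside.
- cutters: Bystander: side cutters, 125 mm long, 12 mm tall, handles to its -x. Origin on the bench near the middle.
- screwdriver: Bystander: screwdriver lying along its x, from -77 to +85 mm, 18 mm thick. Lies beyond the fixture. Origin on its underside, in the middle.
- pen: Bystander: black pen lying along its x, 145 mm long, 12 mm tall. Lies beyond the board. Origin on its underside, in the middle.
- solder_spool: Bystander: grey solder spool standing upright, 48 mm wide, 40 mm tall. Origin: centre of the underside.
Things that resemble listed ones, but are neither listed nor needed, are in the scene too. What is meant by the board is not blue or red, and is the smaller of those in its own colour.

How it is judged:
On the way, in this order (a step that is already met when the one before it is completed fails the run):
1. the board is lifted off the bench in the fingers (height (world z) of board above 0.04 m and contact force between the fingers and board above 1 N), for 0.1 s.
2. the board lies squarely on the contact bed between the guide pins, the right way round (horizontal distance between board and fixture below 0.004 m and horizontal distance between board_terminal_end and fixture_socket_end below 0.006 m and angle between board's own z axis and vertical below 0.04 rad and z of board in the frame of fixture below 0.063 m), for 0.02 s.
3. the board is pressed down onto the stop pillars and held there (horizontal distance between board and fixture below 0.004 m and horizontal distance between board_terminal_end and fixture_socket_end below 0.006 m and angle between board's own z axis and vertical below 0.04 rad and value of joint bed above 0.009 m and contact force between board and stops above 1 N and contact force between the fingers and board above 3 N), for 0.3 s.
At the end, for the whole second after the job is handed in: Fingers still on the board (over 3 N), pressing it onto the stop pillars (over 1 N) with the bed down more than 9 mm; board at rest, centred on the fixture within 4 mm, terminal end within 6 mm of its place at the socket end, level within 0.04 rad (all of step 3 and linear speed of board below 0.01 m/s); the arm keeps its last pose, push and grip.
It fails at once if the board is forced: more than 60 N between board and stop pillars (contact force between board and stops above 60 N).
It fails at once if another thing on the bench is moved more than 30 mm (distance of any of display_board, cutters, screwdriver, pen, solder_spool from where it was at the start of the episode above 0.03 m).
It also fails if it takes over 56 s, if anything falls off the work surface, if the arm or the gripper's body presses on something with over 40 N, if the wrist force passes 120 N, or if a joint passes its speed limit or range.

## Working session

There is one attempt and no reset: what is moved stays moved. The work goes in short steps, each a Python script; the robot and the scene stay as the last script left them, time stands still between calls to the robot, and variables do not carry over. Pictures are saved under pics/ and viewed, and the job is handed in when it is done.

```bash
mkdir -p pics; ls; cat > h.py <<'E'
import numpy as np, cv2
from plant import env, fingers, solver, read_camera, get_calibration, job, spot_in, pinpoint
from scipy.spatial.transform import Rotation as Rn
def cam(name):
    c=get_calibration(name)
    if 'hand_eye' in c:
        s=env.observe(); T=np.eye(4); T[:3,:3]=Rn.from_rotvec(s['tool_rot']).as_matrix(); T[:3,3]=s['position']
        M=np.linalg.inv(T@np.array(c['hand_eye'])); c['R']=M[:3,:3]; c['t']=M[:3,3]
    c['R']=np.array(c['R']); c['t']=np.array(c['t']); return c
def K(c): return np.array([[c['fx'],0,c['cx']],[0,c['fy'],c['cy']],[0,0,1.]])
def D(c): return np.array([c['k1'],0,0,0,0.])
def proj(c,X):
    X=np.atleast_2d(np.array(X,float)); p,_=cv2.projectPoints(X,cv2.Rodrigues(c['R'])[0],c['t'],K(c),D(c)); return p[:,0]  # (u,v)
def ray(c,u,v):
    n=cv2.undistortPoints(np.array([[[u,v]]],float),K(c),D(c))[0,0]
    d=c['R'].T@np.array([n[0],n[1],1]); o=-c['R'].T@c['t']; return o,d/np.linalg.norm(d)
def atz(c,u,v,z):
    o,d=ray(c,u,v); return o+d*(z-o[2])/d[2]
def st():
    s=env.observe(); print('t',round(s['time_s'],2),'p',np.round(s['position'],4),'r',np.round(s['tool_rot'],3),'F',np.round(s['contact_force'],1),'M',np.round(s['wrist_torque'],2),'w',round(s['width'],4)); return s
E
python3 - <<'E'
from h import *
for n in ['scene','top','wrist']:
    c=cam(n); im=read_camera(n); cv2.imwrite(f'pics/{n}0.png',im)
    print(n,{k:np.round(c[k],4).tolist() for k in ['fx','cx','k1','R','t']})
    if n!='wrist':
        for l in ['board','board_grip','board_terminal_end','fixture','fixture_pin','fixture_socket_end','bed_top','display_board','cutters','screwdriver','pen','solder_spool']:
            print(l,[(np.round(d['at'],1).tolist(),round(d['score'],2)) for d in pinpoint(l,n)])
st()
E
```

```text
pics
scene {'fx': 462.2216, 'cx': 320.0519, 'k1': -0.0398, 'R': [[-0.4033, 0.915, -0.0125], [0.7001, 0.2997, -0.6481], [-0.5892, -0.2702, -0.7615]], 't': [0.1197, -0.3203, 1.4497]}
board [([282.1, 373.0], 0.88), ([217.1, 373.4], 0.88), ([350.4, 454.1], 0.68), ([231.5, 477.9], 0.6)]
board_grip [([339.0, 460.4], 0.93), ([204.3, 375.0], 0.92), ([274.8, 372.3], 0.85), ([218.9, 478.5], 0.69)]
board_terminal_end [([217.3, 346.5], 0.97), ([330.2, 476.7], 0.82), ([266.8, 370.0], 0.61), ([237.0, 451.9], 0.56)]
fixture [([241.9, 214.7], 0.95)]
fixture_pin [([238.6, 194.4], 0.94)]
fixture_socket_end [([214.4, 217.5], 0.66)]
bed_top [([221.8, 210.1], 0.67)]
display_board [([283.6, 467.4], 0.62), ([283.6, 373.3], 0.44)]
cutters [([236.9, 296.9], 0.7)]
screwdriver [([275.1, 192.9], 0.69), ([210.8, 217.4], 0.63)]
pen [([328.7, 377.4], 0.81)]
solder_spool [([273.4, 263.6], 0.82)]
top {'fx': 487.9229, 'cx': 316.5956, 'k1': -0.1253, 'R': [[-0.0273, -0.9995, -0.0148], [-0.9929, 0.0288, -0.1157], [0.1161, 0.0115, -0.9932]], 't': [0.1077, 0.4566, 0.9548]}
board [([181.1, 149.4], 0.82), ([318.9, 288.0], 0
[... 326 characters left out ...]
([302.8, 321.5], 0.67)]
fixture [([195.4, 454.1], 0.85)]
fixture_pin [([152.1, 453.4], 0.96)]
fixture_socket_end [([217.8, 458.5], 0.66)]
bed_top [([185.8, 460.2], 0.7)]
display_board [([254.8, 156.6], 0.68), ([214.7, 459.0], 0.65), ([240.1, 362.4], 0.27)]
cutters [([241.3, 362.8], 0.66)]
screwdriver [([137.6, 443.7], 0.73)]
pen [([186.9, 459.0], 0.66), ([165.2, 229.1], 0.61)]
solder_spool [([177.2, 366.1], 0.56)]
wrist {'fx': 334.4394, 'cx': 314.7422, 'k1': -0.0157, 'R': [[0.3696, -0.9292, 0.0001], [-0.8949, -0.356, 0.2693], [-0.2502, -0.0996, -0.9631]], 't': [-0.6497, -0.0319, 0.388]}
t 1.35 p [ 0.241  -0.6037  0.4047] r [3.085 0.593 0.   ] F [ 0.6 -0.2 -0.7] M [ 0.   -0.03 -0.02] w 0.0918
```

View pics/scene0.png

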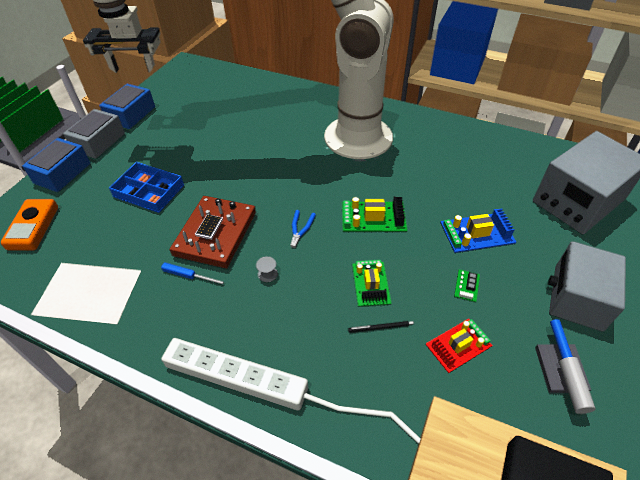

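View pics/top0.png

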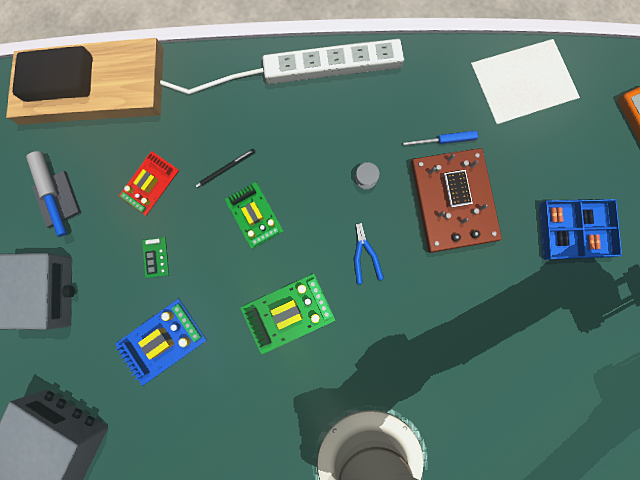

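The green board whose z=0 footprint is smaller is at top (251,211) / scene (372,282). Its terminals face the robot and its heatsink faces away. The larger green one at top (288,314) is the look-alike. The fixture is at top (456,200) with its sockets at (457,237) and (475,234).

```bash
python3 - <<'E'
from h import *
def tri(obs):
    A=[];b=[]
    for c,u,v in obs:
        o,d=ray(c,u,v); P=np.eye(3)-np.outer(d,d); A.append(P); b.append(P@o)
    A=np.vstack(A); b=np.hstack(b); x,r,_,_=np.linalg.lstsq(A,b,rcond=None); return x, np.sqrt(r)
s=cam('scene'); t=cam('top')
T={'grip':((274.8,372.3),(211.4,250.9)),'term':((266.8,370.0),(236.1,264.3)),'pin':((238.6,194.4),(152.1,453.4)),'sock':((214.4,217.5),(217.8,458.5)),'bed':((221.8,210.1),(185.8,460.2)),'fix':((241.9,214.7),(195.4,454.1)),'spool':((273.4,263.6),(177.2,366.1)),'cut':((236.9,296.9),(241.3,362.8)),'driver':((275.1,192.9),(137.6,443.7)),'pen':((328.7,377.4),(165.2,229.1)),'disp':((283.6,467.4),(254.8,156.6))}
Z={'grip':.034,'term':0,'pin':.073,'sock':.05,'bed':.06}
for k,(a,b) in T.items():
    x,r=tri([(s,a[1],a[0]),(t,b[1],b[0])]); z=Z.get(k,0)
    print(k,np.round(x,4),np.round(r,4),'scene@z',np.round(atz(s,a[1],a[0],z)[:2],4),'top@z',np.round(atz(t,b[1],b[0],z)[:2],4))
# green rects
im=cv2.imread('pics/top0.png'); hsv=cv2.cvtColor(im,cv2.COLOR_BGR2HSV)
m=((hsv[...,0]>45)&(hsv[...,0]<75)&(hsv[...,1]>140)&(hsv[...,2]>70)).astype(np.uint8)
m=cv2.morphologyEx(m,cv2.MORPH_CLOSE,np.ones((7,7)))
for cn in cv2.findContours(m,cv2.RETR_EXTERNAL,cv2.CHAIN_APPROX_NONE)[0]:
    if cv2.contourArea(cn)<400: continue
    w=np.array([atz(t,p[0][0],p[0][1],.004)[:2] for p in cn],np.float32)
    print('green',cv2.minAreaRect(cn)[0],cv2.minAreaRect(w))
E
```

```text
grip [0.512  0.2262 0.0344] [0.0004] scene@z [0.5116 0.2264] top@z [0.5122 0.226 ]
term [ 0.4652  0.2053 -0.0034] [0.002] scene@z [0.4671 0.2072] top@z [0.4652 0.2036]
pin [ 0.611  -0.1796  0.0815] [0.0019] scene@z [ 0.6058 -0.1869] top@z [ 0.6129 -0.1807]
sock [ 0.4889 -0.1975  0.0362] [0.0075] scene@z [ 0.5    -0.1939] top@z [ 0.4847 -0.1885]
bed [ 0.5437 -0.1872  0.0701] [0.0045] scene@z [ 0.5362 -0.1906] top@z [ 0.5473 -0.1933]
fix [ 0.5405 -0.1959 -0.0135] [0.0064] scene@z [ 0.5485 -0.1826] top@z [ 0.5398 -0.1965]
spool [ 5.854e-01 -1.630e-02  1.000e-04] [0.006] scene@z [ 0.5865 -0.0205] top@z [ 0.5836 -0.0123]
cut [ 0.4485  0.0006 -0.0035] [0.0015] scene@z [0.4508 0.0031] top@z [ 0.4485 -0.    ]
driver [ 0.6624 -0.1767  0.0055] [0.0067] scene@z [ 0.6587 -0.175 ] top@z [ 0.6664 -0.1827]
pen [ 0.6193  0.2783 -0.0021] [0.0016] scene@z [0.62   0.2796] top@z [0.6191 0.2768]
disp [0.4309 0.4318 0.0079] [0.0037] scene@z [0.4234 0.4347] top@z [0.4323 0.432 ]
green (287.2431945800781, 313.5760192871094) ((0.30498483777046204, 0.15911328792572021), (0.1060284823179245, 0.16698938608169556), 23.136199951171875)
green (154.7869110107422, 257.15576171875) ((0.4274420142173767, 0.43452656269073486), (0.08120239526033401, 0.0507982037961483), 5.580894947052002)
green (253.3426971435547, 214.81060791015625) ((0.5104820132255554, 0.22551396489143372), (0.12088374048471451, 0.0773526057600975), 27.752887725830078)
```

```bash
cat >> h.py <<'E'
def rv(psi): return np.pi*np.array([np.cos(psi/2),np.sin(psi/2),0])
E
python3 - <<'E'
from h import *
for nm,x,y,psi in [('b',.511,.226,.484),('f',.543,-.19,.13)]:
    for k in (0,np.pi,-np.pi):
        for z in (.19,.26,.40):
            q=solver.ik([x,y,z],rv(psi+k)); print(nm,round(k,1),z,None if q is None else np.round(q,2))
env.move_to([.50,.21,.40],rv(.484)); fingers.move_gripper(0.055); st()
im=read_camera('wrist'); cv2.imwrite('pics/w1.png',im)
for l in ['board','board_grip','board_terminal_end']:
    print(l,[(np.round(d['at'],1).tolist(),round(d['score'],2)) for d in pinpoint(l,'wrist')])
np.savez('w1.npz',**{k:cam('wrist')[k] for k in ['R','t']})
st()
E
```

```text
b 0 0.19 [ 0.11  0.75 -0.76  1.9   0.73  0.78 -2.14]
b 0 0.26 [ 0.19  0.67 -0.87  1.88  0.65  0.9  -2.08]
b 0 0.4 [ 0.34  0.52 -1.06  1.78  0.5   1.14 -1.97]
b 3.1 0.19 [ 0.42  1.15 -1.31  1.9   1.23  1.21  0.69]
b 3.1 0.26 [ 0.42  0.97 -1.31  1.88  1.03  1.19  0.79]
b 3.1 0.4 [ 0.45  0.67 -1.3   1.77  0.68  1.24  1.02]
b -3.1 0.19 [ 0.42  1.15 -1.31  1.9   1.23  1.21  0.69]
b -3.1 0.26 [ 0.42  0.97 -1.31  1.88  1.03  1.19  0.79]
b -3.1 0.4 [ 0.45  0.67 -1.3   1.77  0.68  1.24  1.02]
f 0 0.19 [ 0.67  0.69 -0.5   1.87  0.48  0.71 -1.55]
f 0 0.26 [ 0.72  0.58 -0.56  1.85  0.41  0.83 -1.49]
f 0 0.4 [ 0.8   0.41 -0.66  1.74  0.28  1.08 -1.39]
f 3.1 0.19 [ 0.95  0.84 -0.89  1.86  0.86  0.88  1.32]
f 3.1 0.26 [ 0.99  0.74 -0.96  1.84  0.74  0.97  1.4 ]
f 3.1 0.4 [ 1.1   0.58 -1.12  1.73  0.56  1.19  1.53]
f -3.1 0.19 [ 0.95  0.84 -0.89  1.86  0.86  0.88  1.32]
f -3.1 0.26 [ 0.99  0.74 -0.96  1.84  0.74  0.97  1.4 ]
f -3.1 0.4 [ 1.1   0.58 -1.12  1.73  0.56  1.19  1.53]
t 5.12 p [0.5  0.21 0.4 ] r [3.05  0.753 0.   ] F [ 0.2  0.3 -0.5] M [ 0.   -0.03 -0.07] w 0.0548
board [([25.6, 141.9], 0.84), ([195.2, 310.0], 0.78), ([304.9, 72.3], 0.76), ([359.3, 281.7], 0.62)]
board_grip [([380.7, 274.9], 0.8), ([197.4, 310.1], 0.76), ([12.3, 125.9], 0.56)]
board_terminal_end [([50.2, 101.4], 0.81), ([361.3, 333.5], 0.55)]
t 5.33 p [0.5  0.21 0.4 ] r [-3.05  -0.753  0.   ] F [0.7 0.3 0.4] M [-0.   -0.01 -0.02] w 0.0548
```

View pics/w1.png

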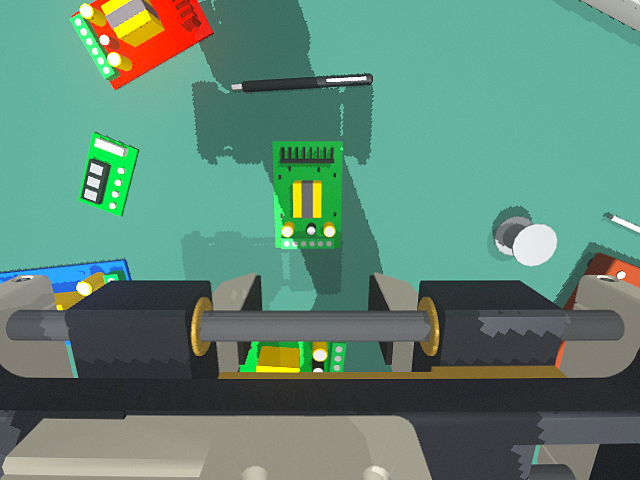

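Wrist view: the target board is upright in the image, with corners near (274,142) and (342,248), the heatsink at the top and the terminals at the bottom. The transformer is at (309,198).

```bash
python3 - <<'E'
from h import *
c=cam('wrist'); im=cv2.imread('pics/w1.png'); hsv=cv2.cvtColor(im,cv2.COLOR_BGR2HSV)
m=((hsv[...,0]>45)&(hsv[...,0]<75)&(hsv[...,1]>180)&(hsv[...,2]>60)).astype(np.uint8)
m=cv2.morphologyEx(m,cv2.MORPH_CLOSE,np.ones((9,9)))
for cn in cv2.findContours(m,cv2.RETR_EXTERNAL,cv2.CHAIN_APPROX_NONE)[0]:
    if cv2.contourArea(cn)<1500: continue
    w=np.array([atz(c,p[0][0],p[0][1],.004)[:2] for p in cn],np.float32)
    print(cv2.boundingRect(cn),cv2.minAreaRect(w))
# transformer outline (yellow/grey) at z=.034
for v,u in [(197.4,310.1)]: print('grip',atz(c,u,v,.034), 'origin',atz(c,310.,195.2,0))
# overlay the model
psi=.484
for (x,y,p) in [(.5105,.2255,.484),(.512,.226,.484)]:
    R=Rn.from_euler('z',p).as_matrix(); o=np.array([x,y,0])
    for a,z,col in [((60,38),4,(0,0,255)),((18,15),34,(255,0,255))]:
        P=np.array([[a[0],a[1],z],[a[0],-a[1],z],[-a[0],-a[1],z],[-a[0],a[1],z]])/1000.
        uv=proj(c,P@R.T+o); print(np.round(uv,1).tolist())
        if x<.511: cv2.polylines(im,[np.round(uv*8).astype(np.int32)],True,col,1,cv2.LINE_AA,3)
cv2.imwrite('pics/w1o.png',cv2.resize(im[110:290,220:420],(800,720),interpolation=cv2.INTER_NEAREST)[:600])
E
```

```text
(273, 141, 69, 108) ((0.5116409063339233, 0.22590765357017517), (0.12016870826482773, 0.0749865397810936), 27.649599075317383)
(78, 133, 61, 83) ((0.4298188388347626, 0.43343546986579895), (0.08004780858755112, 0.0510450154542923), 5.482160568237305)
grip [0.51666393 0.22445862 0.034     ] origin [0.51409047 0.22375709 0.        ]
[[271.3, 142.3], [342.1, 142.2], [340.0, 248.9], [275.0, 248.9]]
[[291.6, 184.7], [321.0, 184.7], [320.9, 219.2], [292.3, 219.2]]
[[271.5, 140.8], [342.3, 140.7], [340.2, 247.6], [275.2, 247.7]]
[[291.9, 183.2], [321.3, 183.1], [321.1, 217.7], [292.5, 217.8]]
```

View pics/w1o.png

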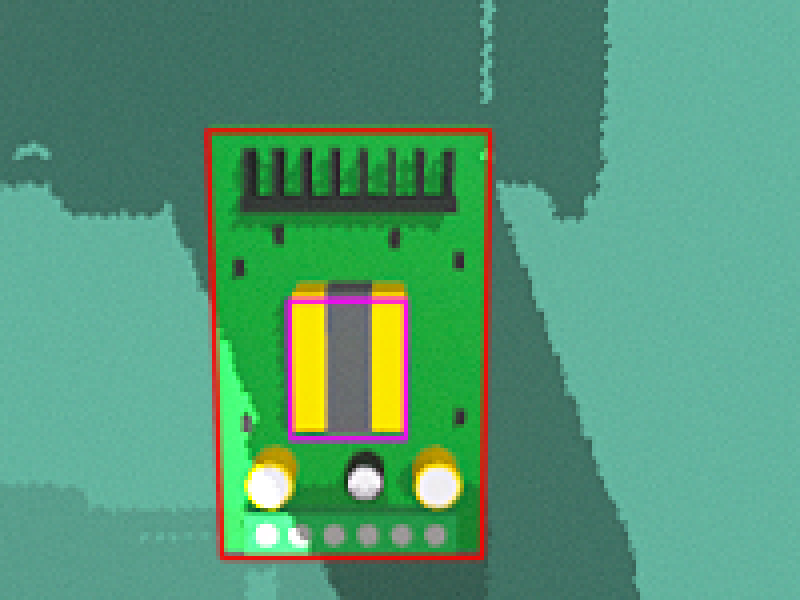

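```bash
python3 - <<'E'
from h import *
r=rv(.483)
env.move_to([.511,.2257,.24],r); st()
env.move_linear([.511,.2257,.188],speed=.1); st()
env.move_linear([.511,.2257,.184],speed=.03); st()
print(fingers.move_gripper(0.0)); st()
im=read_camera('wrist'); cv2.imwrite('pics/w2.png',im)
env.move_linear([.511,.2257,.29],speed=.12); st()
im=read_camera('wrist'); cv2.imwrite('pics/w3.png',im)
E
```

```text
t 6.01 p [0.5114 0.2264 0.241 ] r [-3.049e+00 -7.520e-01 -2.000e-03] F [0.4 1.1 0.1] M [-0.01 -0.1  -0.03] w 0.0551
t 6.67 p [0.5108 0.226  0.1877] r [-3.05e+00 -7.52e-01  1.00e-03] F [0.1 1.3 0.4] M [ 0.03  0.03 -0.01] w 0.055
t 6.96 p [0.5111 0.2257 0.1841] r [3.05  0.751 0.   ] F [ 1.2 -0.   0.3] M [-0.02 -0.   -0.01] w 0.0552
False
t 7.48 p [0.5111 0.2257 0.1841] r [3.05  0.751 0.   ] F [-0.5  0.1  2.2] M [-0.12  0.02  0.  ] w 0.0299
t 8.57 p [0.5107 0.2253 0.2892] r [ 3.05e+00  7.51e-01 -2.00e-03] F [-0.1 -0.4 -2.5] M [0.03 0.02 0.01] w 0.0298
```

View pics/w3.png

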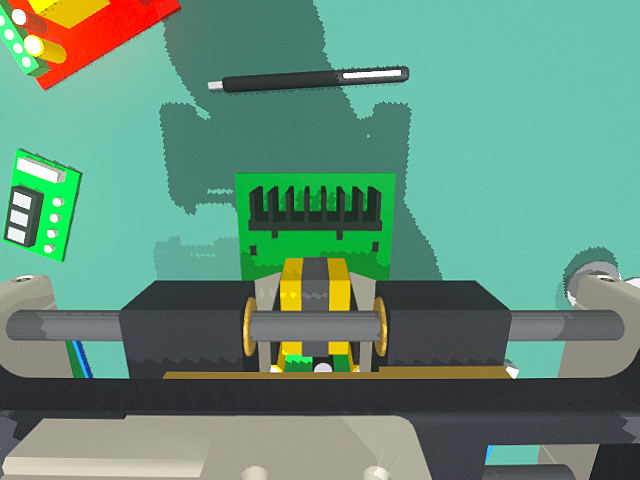

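```bash
python3 - <<'E'
from h import *
c=cam('wrist'); s=env.observe()
T=np.eye(4); T[:3,:3]=Rn.from_rotvec(s['tool_rot']).as_matrix(); T[:3,3]=s['position']
for u,v in [(236,173),(395,174)]:
    zw=s['position'][2]-.180
    X=atz(c,u,v,zw); print('corner tool',np.round(np.linalg.inv(T)@np.r_[X,1],4))
# candidate views
cc=get_calibration('wrist')
psi=.13;fx,fy=.543,-.19
Rz=Rn.from_euler('z',psi).as_matrix()
P=np.array([[65.5,0,73],[-65.5,0,73],[45,43.5,73],[-45,43.5,73],[45,-43.5,73],[-45,-43.5,73],[80,75,36],[80,-75,36],[-115,75,36],[-115,-75,36],[-95,20,48]])/1e3@Rz.T+[fx,fy,0]
for tx,ty,tz in [(.40,-.2,.42),(.42,-.2,.45),(.36,-.2,.42)]:
    Tt=np.eye(4); Tt[:3,:3]=Rn.from_rotvec(rv(psi)).as_matrix(); Tt[:3,3]=[tx,ty,tz]
    M=np.linalg.inv(Tt@np.array(cc['hand_eye'])); cd=dict(cc); cd['R']=M[:3,:3]; cd['t']=M[:3,3]
    q=solver.ik([tx,ty,tz],rv(psi)); print(tx,tz,None if q is None else np.round(q,2)); print(np.round(proj(cd,P)).astype(int).tolist())
E
```

```text
corner tool [ 0.0608 -0.0368  0.1799  1.    ]
corner tool [0.0603 0.0371 0.1799 1.    ]
0.4 0.42 [ 1.53  0.28 -1.28  2.    0.31  1.08 -1.33]
[[325, -22], [324, 140], [274, 6], [277, 117], [376, 5], [372, 117], [243, -21], [405, -21], [253, 189], [392, 189], [304, 171]]
0.42 0.45 [ 1.52  0.31 -1.32  1.93  0.33  1.16 -1.36]
[[321, 18], [321, 161], [275, 42], [278, 140], [367, 42], [364, 140], [248, 15], [393, 15], [257, 203], [384, 202], [303, 187]]
0.36 0.42 [ 1.62  0.12 -1.23  2.07  0.13  1.03 -1.11]
[[332, -79], [330, 95], [279, -49], [281, 70], [385, -49], [379, 70], [247, -72], [413, -72], [256, 151], [400, 151], [309, 130]]
```

```bash
python3 - <<'E'
from h import *
env.move_to([.42,-.2,.45],rv(.13)); env.sleep(.2); st()
c=cam('wrist'); np.savez('w4.npz',R=c['R'],t=c['t'])
im=read_camera('wrist'); cv2.imwrite('pics/w4.png',im)
for l in ['fixture_pin','bed_top','fixture_socket_end']:
    for d in pinpoint(l,'wrist'): print(l,np.round(d['at'],1),round(d['score'],2),np.round(atz(c,d['at'][1],d['at'][0],{'fixture_pin':.073,'bed_top':.06}.get(l,.05)),4))
im=read_camera('top'); cv2.imwrite('pics/t4.png',im)
x0,y0=220,0
w=cv2.imread('pics/w4.png')[0:225,220:480]; cv2.imwrite('pics/w4z.png',cv2.resize(w,None,fx=2.6,fy=2.6,interpolation=cv2.INTER_CUBIC))
E
```

```text
t 10.52 p [ 0.4204 -0.1993  0.4499] r [-3.134 -0.207 -0.   ] F [ 0.6 -0.5 -1.9] M [0.01 0.03 0.04] w 0.0296
fixture_pin [ 19.2 321.9] 0.74 [ 0.6068 -0.1809  0.073 ]
fixture_pin [373.5 317.7] 0.72 [ 0.2225 -0.2283  0.073 ]
fixture_socket_end [145.8 322.9] 0.73 [ 0.4935 -0.198   0.05  ]
```

View pics/w4z.png

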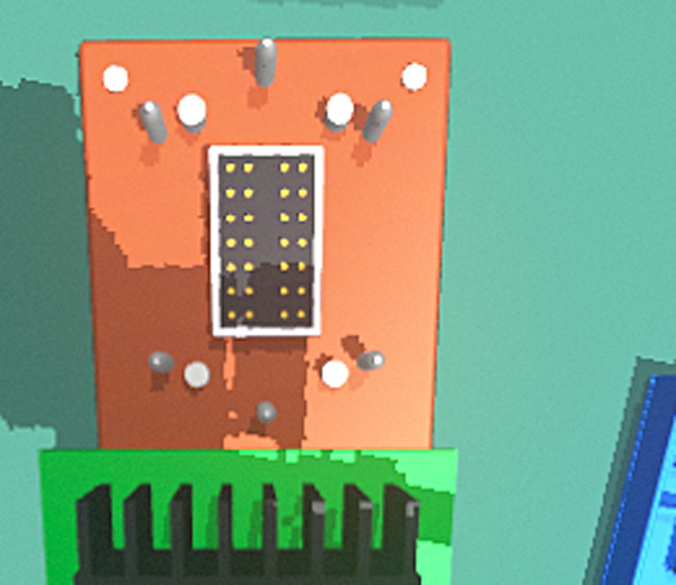

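View pics/w4.png

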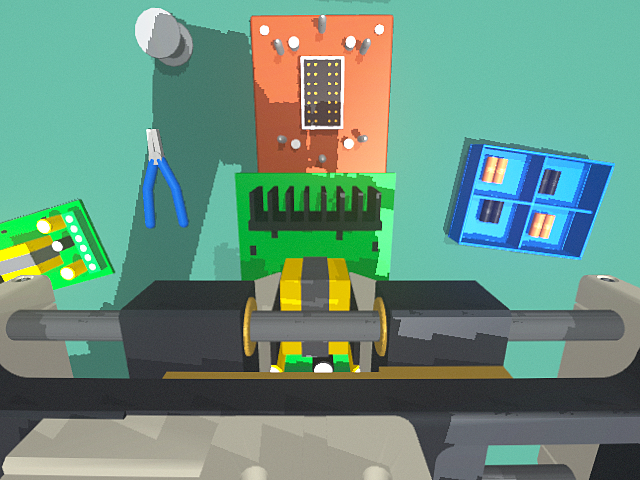

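Zoomed wrist view (scale 2.6, offset 220): pillar tops at (192,109), (340,109), (197,375), (335,373); pin tips at about (265,41), (148,104), (383,103); bed outline from (209,146) to (323,335). I'll fit the fixture pose to these points.

```bash
cat > fit.py <<'E'
from h import *
from scipy.optimize import least_squares
c=cam('wrist'); d=np.load('w4.npz'); c['R'],c['t']=d['R'],d['t']
im=cv2.imread('pics/w4.png'); g=im.min(axis=2).astype(float)
def cen(zu,zv,r=6):
    u,v=zu/2.6+220,zv/2.6; u0,v0=int(round(u)),int(round(v))
    p=g[v0-r:v0+r+1,u0-r:u0+r+1]; m=(p>150); n,l,s,ce=cv2.connectedComponentsWithStats(m.astype(np.uint8))
    k=1+np.argmax(s[1:,4]); return ce[k][0]+u0-r,ce[k][1]+v0-r,s[k,4]
P=[];U=[]
for (zu,zv),X in [((192,109),(50,29,50)),((340,109),(50,-29,50)),((197,375),(-50,29,50)),((335,373),(-50,-29,50))]:
    u=cen(zu,zv); print('pillar',np.round(u,1)); P.append(X);U.append(u[:2])
n4=4
for (zu,zv),X in [((265,41),(65.5,0,73)),((148,104),(45,43.5,73)),((383,103),(45,-43.5,73))]:
    P.append(X);U.append((zu/2.6+220,zv/2.6))
for (zu,zv),X in [((209,146),(35,22,60)),((323,146),(35,-22,60)),((214,335),(-35,22,60)),((320,334),(-35,-22,60))]:
    P.append(X);U.append((zu/2.6+220,zv/2.6))
P=np.array(P)/1e3;U=np.array(U)
def mod(q): return P@Rn.from_euler('z',q[2]).as_matrix().T+[q[0],q[1],0]
w=np.r_[np.ones(4)*2,np.ones(len(P)-4)][:,None]
def res(q): return ((proj(c,mod(q))-U)*w).ravel()
r=least_squares(res,[.543,-.19,.13],loss='soft_l1'); print('wrist fit',np.round(r.x,4)); print(np.round((proj(c,mod(r.x))-U),1).tolist())
# free z test with pillars
def res2(q):
    return ((proj(c,mod(q)+[0,0,q[3]])-U)*w).ravel()
r2=least_squares(res2,[.543,-.19,.13,0],loss='soft_l1'); print('with dz',np.round(r2.x,4), np.abs(r2.fun).mean(), np.abs(r.fun).mean())
np.save('fix.npy',r.x)
# top check overlay
t=cam('top'); it=cv2.imread('pics/top0.png')
M=np.array([[80,75,36],[80,-75,36],[-115,-75,36],[-115,75,36],[65.5,0,73],[-65.5,0,73],[45,43.5,73],[-45,43.5,73],[45,-43.5,73],[-45,-43.5,73],[-95,20,48],[-95,-20,48],[35,22,60],[35,-22,60],[-35,-22,60],[-35,22,60],[50,29,50],[50,-29,50],[-50,29,50],[-50,-29,50]])/1e3@Rn.from_euler('z',r.x[2]).as_matrix().T+[r.x[0],r.x[1],0]
def ov(cc,img,crop,f,name):
    x,y,ww,hh=crop; z=cv2.resize(img[y:y+hh,x:x+ww],None,fx=f,fy=f,interpolation=cv2.INTER_CUBIC)
    q=((proj(cc,M)+.5-[x,y])*f); 
    cv2.polylines(z,[np.round(q[:4]).astype(np.int32)],True,(255,0,0),1); cv2.polylines(z,[np.round(q[12:16]).astype(np.int32)],True,(0,255,0),1)
    for p in list(q[4:12])+list(q[16:]): cv2.drawMarker(z,tuple(int(v) for v in np.round(p)),(255,255,0),cv2.MARKER_CROSS,8,1)
    return z
a=ov(t,it,(395,135,120,130),4.5,'t'); b=ov(c,im,(230,0,180,180),3.2,'w')
h=max(a.shape[0],b.shape[0]); o=np.zeros((h,a.shape[1]+b.shape[1],3),np.uint8); o[:a.shape[0],:a.shape[1]]=a; o[:b.shape[0],a.shape[1]:]=b
k=min(800/o.shape[1],1); cv2.imwrite('pics/ov4.png',cv2.resize(o,None,fx=k,fy=k))
E
python3 fit.py
```

```text
pillar [293.2  41.8 106. ]
pillar [350.3  41.4  98. ]
pillar [295.2 143.5  71. ]
pillar [348.4 143.2  86. ]
wrist fit [ 0.545  -0.1898  0.1368]
[[-0.1, -0.2], [0.2, -0.2], [0.0, 0.5], [0.1, 0.5], [0.3, -0.2], [-0.5, 0.3], [0.8, 0.1], [-0.5, -0.9], [-0.1, -1.2], [-1.3, 0.2], [-0.0, 0.3]]
with dz [ 0.5455 -0.1898  0.1368 -0.0026] 0.3166982468152474 0.47509364761102457
```

View pics/ov4.png

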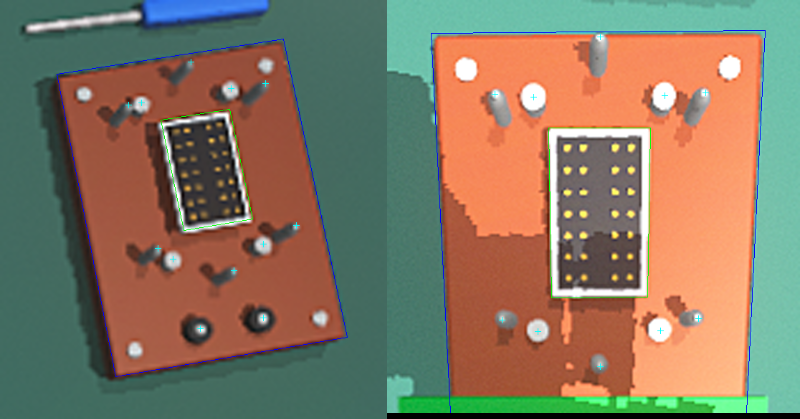

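The wrist and top overlays agree on the fixture at (0.545, -0.190), yaw 0.137. I'll hover above the pins and check.

```bash
python3 - <<'E'
from h import *
fx=np.load('fix.npy'); psi=fx[2]
x,y=fx[0]-.0003*np.cos(psi),fx[1]-.0003*np.sin(psi)
env.move_to([x,y,.33],rv(psi)); env.move_linear([x,y,.264],speed=.1); env.sleep(.3); s=st()
c=cam('wrist'); np.savez('w5.npz',R=c['R'],t=c['t']); im=read_camera('wrist'); cv2.imwrite('pics/w5.png',im)
for n in ('scene','top'): cv2.imwrite(f'pics/{n}5.png',read_camera(n))
R=Rn.from_euler('z',psi).as_matrix(); o=[fx[0],fx[1],0]
P=np.array([[65.5,0,73],[45,43.5,73],[45,-43.5,73],[50,29,50],[50,-29,50]])/1e3@R.T+o
print('pins pred',np.round(proj(c,P),1).tolist())
z=s['position'][2]-.180
B=np.array([[60,38],[60,-38]])/1e3; B=np.c_[B,[z,z]]; B=np.c_[B[:,:2]@R[:2,:2].T+fx[:2],B[:,2]]
print('corners pred',np.round(proj(c,B),1).tolist())
w=im[60:300,200:440].copy(); f=2.5; w=cv2.resize(w,None,fx=f,fy=f,interpolation=cv2.INTER_CUBIC)
for p in np.r_[proj(c,P),proj(c,B)]: cv2.drawMarker(w,tuple(int(v) for v in np.round((p+.5-[200,60])*f)),(255,255,0),cv2.MARKER_CROSS,10,1)
cv2.imwrite('pics/w5o.png',w)
s5=cv2.imread('pics/scene5.png')[150:290,130:310]; cv2.imwrite('pics/scene5z.png',cv2.resize(s5,None,fx=4,fy=4,interpolation=cv2.INTER_CUBIC))
E
```

```text
t 12.6 p [ 0.5449 -0.1899  0.2645] r [3.134e+00 2.150e-01 1.000e-03] F [ 0.5 -1.4 -2.4] M [-0.03  0.05  0.05] w 0.0301
pins pred [[315.1, 161.1], [229.9, 202.5], [400.4, 202.3], [264.4, 187.2], [365.8, 187.1]]
corners pred [[233.5, 174.5], [396.8, 174.3]]
```

View pics/w5o.png

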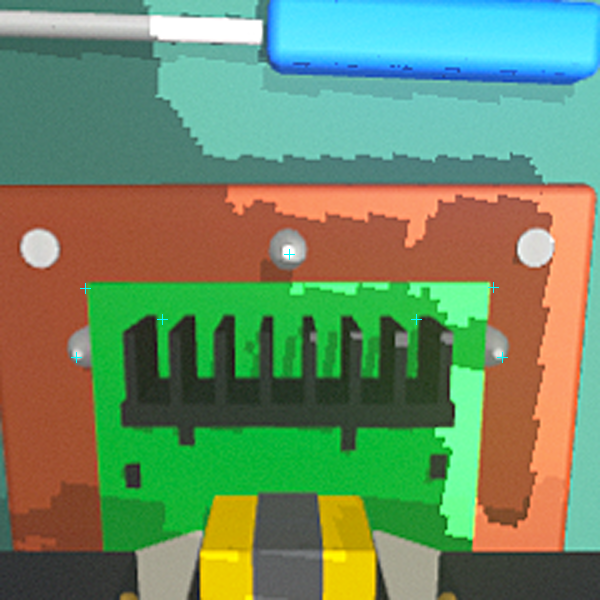

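View pics/scene5z.png

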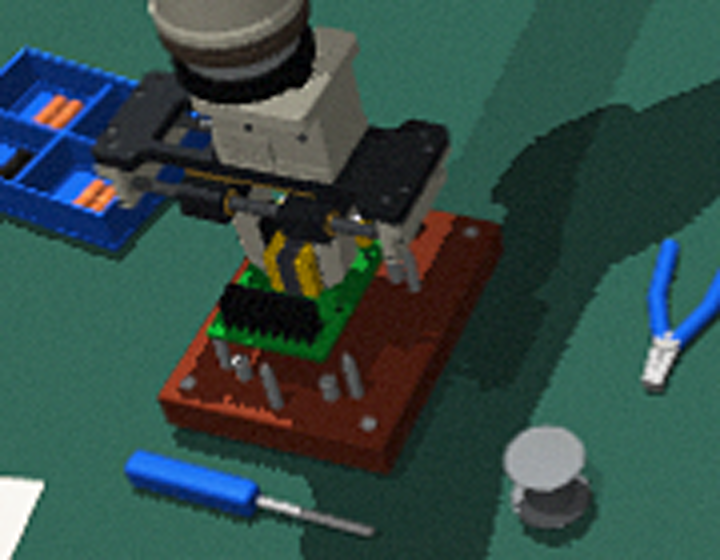

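The hover view shows the front pin where predicted. The board is centred laterally and about 0.5–0.9 mm forward, so I'll shift it 0.5 mm back. Next I lower in steps and watch the force.

```bash
python3 - <<'E'
from h import *
fx=np.load('fix.npy'); psi=fx[2]
x,y=fx[0]-.0007*np.cos(psi),fx[1]-.0007*np.sin(psi)
env.move_linear([x,y,.262],rotation=rv(psi),speed=.03)
for z in (.258,.255,.252,.249,.247,.2455):
    env.move_linear([x,y,z],rotation=rv(psi),speed=.03); env.sleep(.15); s=st()
    F=s['contact_force']
    if F[2]>6 or np.hypot(F[0],F[1])>8: print('stop'); break
cv2.imwrite('pics/w6.png',read_camera('wrist')); cv2.imwrite('pics/s6.png',read_camera('scene'))
w=cv2.imread('pics/w6.png')[60:300,200:440]; s6=cv2.imread('pics/s6.png')[170:270,150:250]
cv2.imwrite('pics/c6.png',np.hstack([cv2.resize(w,(400,400),interpolation=cv2.INTER_CUBIC),cv2.resize(s6,(400,400),interpolation=cv2.INTER_CUBIC)]))
E
```

```text
t 13.43 p [ 0.5443 -0.1898  0.258 ] r [-3.134 -0.215 -0.   ] F [ 0.1  0.1 -2.5] M [ 0.01 -0.01 -0.  ] w 0.0299
t 13.83 p [ 0.5443 -0.1899  0.255 ] r [-3.134 -0.215  0.   ] F [ 0.7  0.  -2.9] M [0.07 0.07 0.03] w 0.03
t 14.23 p [ 0.5443 -0.1899  0.252 ] r [-3.134 -0.215 -0.   ] F [ 0.  -0.3 -2.2] M [-0.02  0.03 -0.02] w 0.0296
t 14.63 p [ 0.5443 -0.1898  0.249 ] r [-3.134 -0.215 -0.   ] F [-0.  -0.2 -2.6] M [ 0.03  0.02 -0.02] w 0.0301
t 15.03 p [ 0.5443 -0.1899  0.247 ] r [-3.134 -0.215  0.   ] F [ 1.2 -0.1 -3.1] M [-0.05  0.04 -0.03] w 0.0296
t 15.43 p [ 0.5443 -0.1898  0.2455] r [-3.134 -0.215 -0.   ] F [ 0.3 -0.4 -2.5] M [ 0.02  0.01 -0.04] w 0.0298
```

View pics/c6.png

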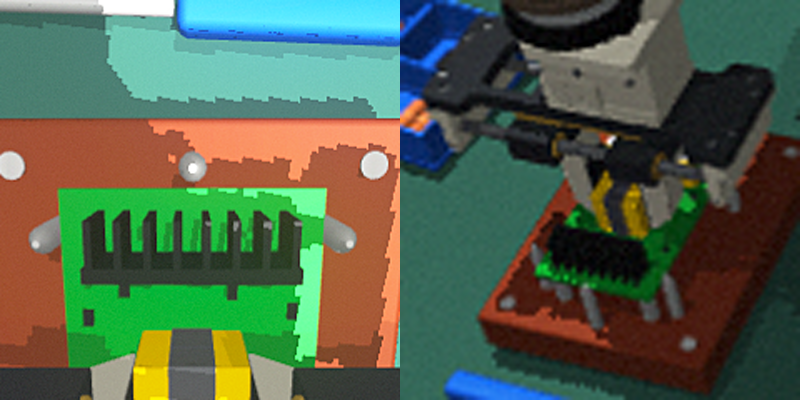

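The board is between the pins: the front pin and both side pins stand clear of its edges and there is no side force. Now I press in small steps.

```bash
python3 - <<'E'
from h import *
fx=np.load('fix.npy'); psi=fx[2]
x,y=fx[0]-.0007*np.cos(psi),fx[1]-.0007*np.sin(psi)
z=.2455
while z>.2355:
    z-=.001
    env.move_linear([x,y,z],rotation=rv(psi),speed=.02); env.sleep(.1)
    F=np.mean([env.observe()['contact_force'] for _ in range(5)],0); s=env.observe()
    print(round(s['time_s'],2),round(z,4),np.round(s['position'],4),np.round(F,1),np.round(s['wrist_torque'],2),round(s['width'],4))
    if F[2]>14 or np.hypot(F[0],F[1])>8: print('stop'); break
cv2.imwrite('pics/w7.png',read_camera('wrist'))
E
```

```text
15.88 0.2445 [ 0.5443 -0.1898  0.2445] [ 0.3 -0.4 -3.3] [ 0.08 -0.03  0.02] 0.0293
16.23 0.2435 [ 0.5444 -0.1898  0.244 ] [-1.6 -0.3  4.8] [0.02 0.44 0.02] 0.0299
16.58 0.2425 [ 0.5444 -0.1899  0.2427] [-2.2  0.3  5.8] [-0.02  0.44  0.06] 0.0297
16.93 0.2415 [ 0.5444 -0.1899  0.2417] [-2.1  0.7  6.7] [ 0.09  0.47 -0.02] 0.03
17.28 0.2405 [ 0.5444 -0.1899  0.2408] [-1.7  0.7  6.9] [ 0.01  0.51 -0.03] 0.03
17.63 0.2395 [ 0.5445 -0.1898  0.2398] [-1.8  0.2  7.1] [ 0.13  0.54 -0.01] 0.0301
17.98 0.2385 [ 0.5445 -0.1898  0.2389] [-1.6 -0.   8.3] [ 0.07  0.61 -0.06] 0.0298
18.33 0.2375 [ 0.5445 -0.1898  0.238 ] [-2.3  0.1  7.8] [ 0.09  0.67 -0.03] 0.0295
18.68 0.2365 [ 0.5445 -0.1898  0.237 ] [-3.1  0.3  8.5] [ 0.1   0.72 -0.02] 0.0299
19.03 0.2355 [ 0.5445 -0.1898  0.2361] [-3.  -0.1  8.6] [0.09 0.69 0.  ] 0.0298
```

```bash
python3 - <<'E'
from h import *
fx=np.load('fix.npy'); psi=fx[2]
x,y=fx[0]-.0007*np.cos(psi),fx[1]-.0007*np.sin(psi)
z=.2355
while z>.2305:
    z-=.0004
    env.move_linear([x,y,z],rotation=rv(psi),speed=.02); env.sleep(.12)
    a=[]
    for _ in range(4): a.append(env.observe()['contact_force']); env.sleep(.01)
    F=np.mean(a,0); s=env.observe()
    print(round(s['time_s'],2),round(z,4),np.round(s['position'],4),np.round(F,1),np.round(s['wrist_torque'],2),round(s['width'],4))
    if F[2]>21 or np.hypot(F[0],F[1])>9: print('stop'); break
np.save('z.npy',[x,y,z])
cv2.imwrite('pics/w8.png',read_camera('wrist')); cv2.imwrite('pics/s8.png',read_camera('scene'))
w=cv2.imread('pics/w8.png')[60:300,200:440]; s6=cv2.imread('pics/s8.png')[170:270,150:250]
cv2.imwrite('pics/c8.png',np.hstack([cv2.resize(w,(400,400),interpolation=cv2.INTER_CUBIC),cv2.resize(s6,(400,400),interpolation=cv2.INTER_CUBIC)]))
E
```

```text
19.48 0.2351 [ 0.5445 -0.1898  0.2357] [-2.8  0.8  8.6] [0.15 0.74 0.03] 0.0297
19.88 0.2347 [ 0.5445 -0.1898  0.2354] [-3.2  0.5  9.1] [ 0.06  0.79 -0.03] 0.0302
20.28 0.2343 [ 0.5445 -0.1898  0.235 ] [-3.4 -0.2  9.8] [ 0.15  0.73 -0.03] 0.03
20.68 0.2339 [ 0.5445 -0.1898  0.2346] [-3.2  0.3  9.7] [ 0.09  0.81 -0.02] 0.0298
21.08 0.2335 [ 0.5445 -0.1898  0.2342] [-3.8  0.2  9.8] [0.15 0.87 0.01] 0.0299
21.48 0.2331 [ 0.5445 -0.1898  0.2341] [-4.4  0.3 11.9] [0.18 1.   0.02] 0.03
21.88 0.2327 [ 0.5445 -0.1897  0.2341] [-5.9  0.2 15.5] [ 0.25  1.26 -0.01] 0.03
22.28 0.2323 [ 0.5445 -0.1896  0.234 ] [-7.2  0.6 19.1] [0.27 1.57 0.05] 0.0297
22.68 0.2319 [ 0.5445 -0.1896  0.234 ] [-8.2  0.2 22.5] [ 0.41  1.84 -0.04] 0.0298
stop
```

View pics/c8.png

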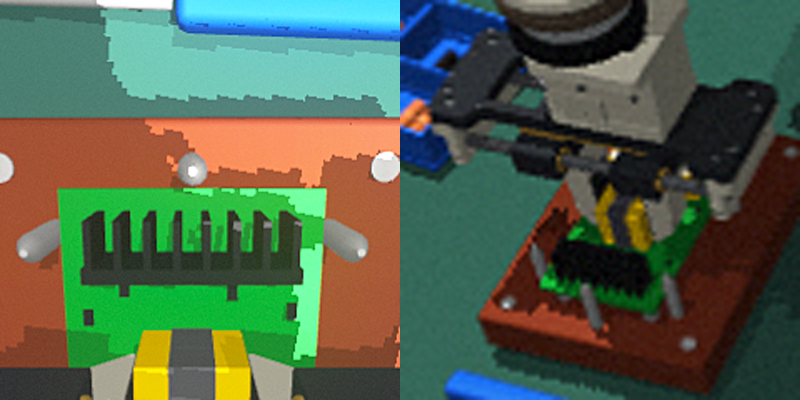

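The board sits on the stops: TCP z has stayed at 0.234 (underside 50 mm) while the force rises. Its place in the wrist image is unchanged, so it hasn't slipped or tilted. I'll check that it is steady, then hand in.

```bash
python3 - <<'E'
from h import *
for _ in range(4):
    env.sleep(.25); s=st()
print(np.abs(s['qvel']).max())
for l in ['screwdriver','solder_spool','cutters']: pass
if 15<s['contact_force'][2]<35: job.job_done(); print('done')
st()
E
```

```text
t 23.03 p [ 0.5445 -0.1896  0.234 ] r [ 3.133  0.215 -0.   ] F [-8.4  1.1 23. ] M [0.37 1.85 0.  ] w 0.0297
t 23.28 p [ 0.5445 -0.1896  0.234 ] r [ 3.133  0.214 -0.   ] F [-7.7  0.8 22.7] M [0.34 1.88 0.04] w 0.0297
t 23.53 p [ 0.5445 -0.1896  0.234 ] r [ 3.133  0.215 -0.   ] F [-9.2  0.9 22.7] M [ 0.31  1.88 -0.  ] w 0.03
t 23.78 p [ 0.5446 -0.1896  0.234 ] r [ 3.133  0.214 -0.   ] F [-8.3  0.1 22. ] M [0.38 1.86 0.02] w 0.0299
0.0014732902780404458
the job is handed in; nothing more can be done
done
the job is handed in; nothing more can be done
```

I picked up the smaller green board by its transformer and lowered it between the guide pins with its terminal strip at the socket end. I pressed it onto the stops and handed the job in at about 24 s, still gripping and pushing.

**Last checks:**
- **Height:** TCP z stayed at 0.234 m as the force rose, which puts the board's underside at 50 mm. That is 10 mm below where the bed first resisted.
- **Force:** the tool read about 22–23 N upward, plus about 2.5 N of board weight. With roughly 13 N taken by the bed spring, I estimate about 12 N on the stops, against the 60 N limit.
- **Grip:** the finger opening held at 30 mm, and the board kept its place in the wrist picture, so there was no sign of slipping or tilting.
- **Position:** the tool was within about 1 mm of the fixture centre and its yaw matched. Each measurement is only good to about 1–2 mm.
- **Steadiness:** over the last second the readings were steady and the arm was at rest.

**Disagreements and gaps:**
- A steady side force of about 8 N toward −x, with a moment of about 1.9 N m, built up during the press. I took it for arm compliance or light rubbing on a pin and did not correct it.
- In the wrist picture the board measured about 2 % narrower than predicted, and 0.5–0.9 mm forward in the grip. I corrected for 0.7 mm.
- I did not measure the bystanders' positions again at the end. The arm passed above them, and its force readings showed no contact on the way.

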